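Slide two tall bottle vases onto their drying cards

TASK

Push the two tall bottle vases across the table, low on the body, so that each slides upright onto a round drying card of its own and ends standing with its whole foot on the card (either vase on either card). Be gentle with them: never pinch, lift, knock or tip a vase, and leave the other pots and tools where they are.

Things in the scene. Friction and masses are not known exactly. Their poses are not given: they have to be found in the camera images.
- vase_a: one of two alike tall round terracotta bottle vases, loose, 225 mm tall, 0.4 to 0.75 kg; straight upright wall 76 mm in diameter from the table up to 40 mm, shoulder narrowing to 32 mm at 75 mm, long neck 20 to 30 mm wide from 100 mm up. Origin: centre of its underside, z up. Pushed 15 to 38 mm above the table it slides and stops where the push stops; pushed above 53 to 79 mm (friction 0.48 to 0.72) it tips.
- vase_b: one of two alike tall round terracotta bottle vases, loose, 225 mm tall, 0.4 to 0.75 kg; straight upright wall 76 mm in diameter from the table up to 40 mm, shoulder narrowing to 32 mm at 75 mm, long neck 20 to 30 mm wide from 100 mm up. Origin: centre of its underside, z up. Pushed 15 to 38 mm above the table it slides and stops where the push stops; pushed above 53 to 79 mm (friction 0.48 to 0.72) it tips.
- card_a: thin round drying card lying flat and fixed on the table, 126 mm in diameter, under 1 mm thick, with no step to catch a foot that slides onto it; the origin is its centre. Both cards are alike and either vase may go on either.
- card_b: thin round drying card lying flat and fixed on the table, 126 mm in diameter, under 1 mm thick, with no step to catch a foot that slides onto it; the origin is its centre. Both cards are alike and either vase may go on either.
- pot: bystander: terracotta bowl-shaped pot, 90 mm across the rim, 70 mm tall, loose, in the remaining third place of the row of two cards and pot (about 210 mm apart, beyond the vases); origin under its centre
- rib: bystander: flat wooden throwing rib lying between and nearer than the vases, 80 x 45 x 8 mm (long side along its x), loose; origin under its centre
- tumbler_l: bystander: terracotta tumbler, 68 mm across, 100 mm tall, loose, on the left; origin under its centre
- tumbler_r: bystander: terracotta tumbler, 68 mm across, 100 mm tall, loose, on the right; origin under its centre
- jar: bystander: small grey jar, 60 mm across, 85 mm tall, loose, beyond the row of cards on the left; origin under its centre
- brush: bystander: flat glaze brush 200 mm long (along its x) and 20 mm thick, lying beyond the row of cards on the right, loose; origin about the middle of its length
- dish: bystander: white dish, 100 mm across, 35 mm tall, loose, near on the right; origin under its centre

How it is judged:
At the end, for the whole second after the job is handed in: One vase stands on each card, its centre within 26 mm of the card's centre (a foot wholly on the card is within 25 mm), upright within 0.05 rad, on the table and at rest (((horizontal distance between vase_a and card_a below 0.026 m and horizontal distance between vase_b and card_b below 0.026 m) or (horizontal distance between vase_a and card_b below 0.026 m and horizontal distance between vase_b and card_a below 0.026 m)) and angle between each of vase_a, vase_b's own z axis and vertical below 0.05 rad and height (world z) of each of vase_a, vase_b below 0.005 m and linear speed of each of vase_a, vase_b below 0.01 m/s); the robot touches nothing.
It fails at once if a vase leans more than 0.2 rad or is lifted more than 10 mm off the table (angle between any of vase_a, vase_b's own z axis and vertical above 0.2 rad or height (world z) of any of vase_a, vase_b above 0.01 m).
It fails at once if a vase is squeezed, struck or leaned on with more than 20 N (contact force between any of the fingers, the arm and vase_a above 20 N or contact force between any of the fingers, the arm and vase_b above 20 N).
It fails at once if a vase is touched by fingers that hold their grasp point more than 90 mm above the table (pushed or taken high, by the neck) ((contact force between the fingers and vase_a above 0.5 N and height (world z) of the grasp point above 0.09 m) or (contact force between the fingers and vase_b above 0.5 N and height (world z) of the grasp point above 0.09 m)).
It fails at once if a vase is taken between the fingers (fingers touch it while their grasp point is within 18 mm of its axis) ((contact force between the fingers and vase_a above 0.5 N and horizontal distance between the grasp point and vase_a below 0.018 m) or (contact force between the fingers and vase_b above 0.5 N and horizontal distance between the grasp point and vase_b below 0.018 m)).
It fails at once if another pot or tool is moved more than 15 mm (distance of any of pot, rib, tumbler_l, tumbler_r, jar, brush, dish from where it was at the start of the episode above 0.015 m).
It also fails if it takes over 67 s, if anything falls off the work surface, if the arm or the gripper's body presses on something with over 40 N, if the wrist force passes 120 N, or if a joint passes its speed limit or range.

ROBOT

A 7-joint arm with a two-finger parallel gripper is mounted at the origin on the work surface. World frame = base frame: x ahead of the robot, y to its left, z up, the work surface at z = 0. Lengths are in m, angles in rad, forces in N, time in s.
With the tool pointing down it reaches from about 0.4 to 0.875 m from the base axis. Payload 19.3 kg.
Tool frame: the origin (TCP) lies at the very end of the fingers, on their centre line; the grasp point (between the pads) lies 19 mm behind it; z points along the fingers, y is the line along which they close (so a half turn about z gives the same grasp; the last joint's range is limited). The gripper opens to 85 mm and grips with 20 to 120 N. Pads are 22 mm wide; open, the fingers measure 114 mm over their backs; the gripper's body (76 mm by 85 mm) begins 54 mm behind the grasp point. The pads swing forward as they close: fully open they stand 13 mm farther back than shut.
Start: joints at [-1.29, 0.521, -0.036, 1.599, 0.021, 1.021, -0.113], TCP at [0.215, 0.587, 0.231] pointing down, gripper open.
Joint ranges: [-2.91, 2.91], [-0.3, 2.13], [-1.5, 1.42], [0.17, 2.43], [-1.26, 4.41], [0.16, 1.93], [-2.52, 2.52]. Speed limits (rad/s): [1.89, 1.89, 2.39, 2.39, 3.01, 3.01, 3.01].

INTERFACE

Orientations are given as [roll, pitch, yaw] about the fixed x, y, z axes, in that order (R = Rz(yaw) Ry(pitch) Rx(roll)).
In Python, from workcell import bot gives the robot as it stands.
- The arm moves only by the tool carry_out, never from a script. Its argument "rows" is a list that holds one entry, the list of rows, each a list of 4 numbers: the shift along the tool's x, y, z in m, then the turn about the tool's z in degrees. In form: [[[x, y, z, twist], ...]]. A call has 1 to 12 rows; each row is the pose to reach, as a shift and turn from the pose commanded when the call began, along the tool's axes at that moment; what a row does not reach only later rows make up. A row lasts 1/12 s, in which the tool goes at most 41.7 mm and 7.16 degrees, less where a joint would pass 70% of its speed; a pose out of reach is approached as far as the arm can. A call with a gripper value outside its range is refused whole. "grip" is the finger opening in m, from 0 to 0.0854, set as the call begins (left out, the last holds). The fingers move at their own pace and stop on an object; "grip_force" is the grip in N (left out, the last holds). Time passes only in rows, so rows that repeat a pose let the fingers close. It gives the time, the measured TCP pose, the force, the opening and the grip force at its end, in the units of the state.
- bot.observe(): the state, without advancing time (a new reading comes with each control period).
- bot.grab_frame(name): name is "side" or "top" or "wrist"; returns a dict with "pixels" (384x512x3 uint8, red, green, blue), "K" (3x3 intrinsics, pixels), "pose" (4x4, takes a point from camera to world coordinates). Camera axes: x right, y down, z forward; pixel columns grow to the right and rows downward; lengths in m; the calibration is good to about 2 mm. The wrist camera is an equidistant fisheye: a pixel r from the principal point sees the ray r / f radians off the axis. A picture is of the moment at which its call begins. There is no depth.
- bot.job_done(): hands the job in; it is judged then, once.
Trained networks look in a picture, given as the dict that the camera call returned (one of the last four; its "shot" number tells which), for a name from the list of things; names that differ only in an ending like _2 or _b are one class to them, and where a whole thing is asked for, a point or a joint stands for the part that bears it (a point fixed in the world has none). Each returns a list of dicts, best first, with "conf" (0 to 1); they miss things now and then, are a little off and sometimes report something else, mostly with a low value. They report only what shows in the picture. A call takes as long as a camera call.
- bot.look_for(picture, label): "position" ([column, row] in pixels, amid what is visible of it).
- bot.regions_of(picture, label): "region" (384x512 bool, what is visible of it) and "position" ([column, row] in pixels, amid what is visible of it).
- bot.spot_point(picture, label): "position" ([column, row] in pixels: a listed point, or the origin of a listed thing).
The state is a dict: "clock": time; "qpos": joint angles; "qd": joint speeds; "joint_efforts": joint torques, N m; "position": TCP position; "tool_rot": TCP orientation; "force": force on the tool from outside, world axes, zero at the start; "moment": the same for the moment, N m; "grip_width": finger opening in m; "finger_force": force on a finger pad.
Only numpy, scipy, OpenCV 4.12 (cv2) and the standard library are available. Lean on these libraries where they do the work, as an engineer would, in place of code of your own. Each camera call takes 0.05 s, during which the arm holds its last target. There are 200 camera calls.

## Working session

There is one attempt and no reset: what is moved stays moved. The work goes in short steps, Python scripts to look and compute and a tool call to move; the robot and the scene stay as the last step left them, time stands still between calls to the robot, and variables do not carry over. Pictures are saved under pics/ and viewed, at most 10 in all, crops included, and the job is handed in when it is done.

Besides the shell and the picture viewer there is one more tool, called after "Call:" in YAML: its name, and indented under it one key for each argument. carry_out: Moves the arm, as the interface text tells. Its arguments: {"type":"object","properties":{"rows":{"type":"array","items":{"type":"array","items":{"type":"array","items":{"type":"number"}}}},"grip":{"type":"number"},"grip_force":{"type":"number"}},"required":["rows"]}

```bash
mkdir -p pics
cat > h.py <<'E'
import numpy as np, cv2
from workcell import bot
def ray(f,px,fish=False):
    K=f["K"];P=np.array(f["pose"]);x=(px[0]-K[0][2])/K[0][0];y=(px[1]-K[1][2])/K[1][1]
    if fish:
        r=np.hypot(x,y);d=np.array([x/r*np.sin(r),y/r*np.sin(r),np.cos(r)]) if r>0 else np.array([0,0,1.])
    else: d=np.array([x,y,1.])
    return P[:3,3],P[:3,:3]@d
def at_z(f,px,z=0,fish=False):
    o,d=ray(f,px,fish);return (o+d*(z-o[2])/d[2])
E
python3 - <<'E'
from h import *
for n in ["top","side"]:
    f=bot.grab_frame(n); cv2.imwrite(f"pics/{n}0.png",f["pixels"][:,:,::-1])
    print(n,np.round(f["pose"],3).tolist())
    for l in ["vase_a","card_a","pot","rib","tumbler_l","jar","brush","dish"]:
        print(l,[(round(r["conf"],2),np.round(r["position"]).tolist(),np.round(at_z(f,r["position"]),3)[:2].tolist()) for r in bot.spot_point(f,l)[:3]])
s=bot.observe();print(s["clock"],s["position"],s["tool_rot"],s["grip_width"])
E
```

```text
top [[-0.017, -0.985, 0.173, 0.364], [-1.0, 0.013, -0.028, 0.018], [0.026, -0.173, -0.985, 1.123], [0.0, 0.0, 0.0, 1.0]]
vase_a [(0.97, [299.0, 208.0], [0.509, -0.139]), (0.95, [207.0, 213.0], [0.497, 0.131])]
card_a [(0.63, [324.0, 163.0], [0.645, -0.219]), (0.57, [252.0, 164.0], [0.645, -0.003])]
pot [(0.63, [180.0, 158.0], [0.664, 0.213])]
rib [(0.77, [253.0, 246.0], [0.4, -0.002])]
tumbler_l [(0.67, [389.0, 183.0], [0.58, -0.411]), (0.66, [112.0, 192.0], [0.565, 0.408])]
jar [(0.85, [205.0, 128.0], [0.756, 0.139]), (0.24, [382.0, 245.0], [0.398, -0.378])]
brush [(0.79, [289.0, 114.0], [0.802, -0.12])]
dish [(0.63, [206.0, 215.0], [0.492, 0.134]), (0.57, [383.0, 248.0], [0.388, -0.379])]
side [[0.991, -0.059, 0.123, 0.423], [-0.135, -0.523, 0.842, -0.936], [0.014, -0.85, -0.526, 0.632], [0.0, 0.0, 0.0, 1.0]]
vase_a [(0.72, [249.0, 232.0], [0.506, -0.143]), (0.71, [240.0, 185.0], [0.504, 0.123]), (0.45, [315.0, 182.0], [0.776, 0.118])]
card_a [(0.7, [284.0, 203.0], [0.636, -0.008]), (0.62, [303.0, 244.0], [0.649, -0.217])]
pot []
rib [(0.74, [208.0, 202.0], [0.39, 0.028])]
tumbler_l [(0.77, [247.0, 149.0], [0.56, 0.418]), (0.72, [292.0, 302.0], [0.576, -0.41])]
jar [(0.81, [314.0, 180.0], [0.775, 0.128])]
brush [(0.72, [340.0, 217.0], [0.794, -0.105])]
dish [(0.83, [210.0, 297.0], [0.391, -0.373]), (0.67, [250.0, 230.0], [0.512, -0.134])]
0.9 [0.21479158 0.58691418 0.23130228] [-3.14157053e+00  4.05632688e-06  2.79078515e+00] 0.0855556464588906
```

View pics/top0.png

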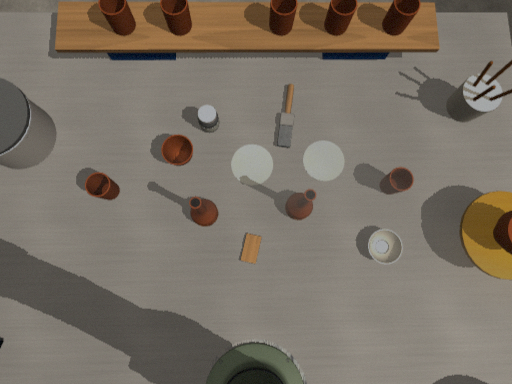

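Run:
```python
from h import *
f=bot.grab_frame("top")
# card: mask centroids + vase region info
for r in bot.regions_of(f,"card_a")[:3]:
    m=r["region"].astype(np.uint8); c=max(cv2.findContours(m,0,1)[0],key=len)[:,0].astype(float)
    w=np.array([at_z(f,p)[:2] for p in c]).astype(np.float32); print("card",r["conf"],cv2.minEnclosingCircle(w))
for r in bot.regions_of(f,"vase_a")[:3]:
    m=r["region"].astype(np.uint8); c=max(cv2.findContours(m,0,1)[0],key=len)[:,0].astype(float)
    w=np.array([at_z(f,p,.035)[:2] for p in c]); print("vase",r["conf"],w.min(0),w.max(0))
```

```text
card 0.85 ((0.6415604948997498, 0.00021886600006837398), 0.06412875652313232)
card 0.77 ((0.6530442237854004, -0.21585966646671295), 0.06385301798582077)
vase 0.95 [0.45716658 0.09983513] [0.54035374 0.17923228]
vase 0.89 [ 0.47301593 -0.18133283] [ 0.55642217 -0.09069666]
```

The top view shows the vases at about (299,208) and (207,213). The free cards are at (252,164) and (324,160), with the pot at (178,150). With the tool vertical the gripper's body would hit a neck if I cradled a vase, so I'll push with the flat back of one finger, along tool y.

Call:
carry_out:
  rows:
    - [[-0.027, -0.024, 0, 7], [-0.055, -0.049, 0, 14], [-0.082, -0.073, 0, 21], [-0.11, -0.098, 0, 28], [-0.137, -0.122, 0, 35], [-0.165, -0.147, 0, 42], [-0.192, -0.171, 0, 49], [-0.219, -0.195, 0, 56], [-0.247, -0.22, 0, 63], [-0.274, -0.244, 0, 70], [-0.302, -0.269, 0, 77], [-0.329, -0.293, 0, 84]]
  grip: 0.05

```text
clock: 2.05
position: [0.4237, 0.197, 0.2316]
tool_rot: [3.141, -0.001, 1.319]
force: [0.9, 0.9, 0.1]
grip_width: 0.0496
finger_force: 0.0
```

Call:
carry_out:
  rows:
    - [[0, 0, 0, 7], [0, 0, 0, 14], [0, 0, 0, 21], [0, 0, 0, 28.2], [0, 0, 0, 28.2], [0, 0, 0, 28.2]]

```text
clock: 2.55
position: [0.423, 0.1989, 0.2313]
tool_rot: [3.141, -0.0, 0.837]
force: [-0.1, -0.5, 0.4]
grip_width: 0.0498
finger_force: 0.0
```

```bash
cat > l.py <<'E'
from h import *
import sys
s=bot.observe();print(round(s["clock"],2),np.round(s["position"],4),np.round(np.degrees(s["tool_rot"]),2),s["grip_width"],np.round(s["force"],1))
for n in ["top","side"]:
    f=bot.grab_frame(n)
    for r in bot.spot_point(f,"vase_a")[:3]: print(n,round(r["conf"],2),np.round(at_z(f,r["position"]),3)[:2])
    for r in bot.regions_of(f,"vase_a")[:2]:
        m=r["region"].astype(np.uint8); c=max(cv2.findContours(m,0,1)[0],key=len)[:,0].astype(float)
        w=np.array([at_z(f,p,.035)[:2] for p in c]); print("   reg",round(r["conf"],2),w.min(0).round(3),w.max(0).round(3))
    if len(sys.argv)>1: cv2.imwrite(f"pics/{n}{sys.argv[1]}.png",f["pixels"][:,:,::-1])
f=bot.grab_frame("wrist")
for l in ["vase_a","card_a"]:
    for r in bot.spot_point(f,l)[:2]: print("wrist",l,round(r["conf"],2),np.round(at_z(f,r["position"],0,True),3)[:2])
if len(sys.argv)>1: cv2.imwrite(f"pics/wrist{sys.argv[1]}.png",f["pixels"][:,:,::-1])
E
python3 l.py 1
```

```text
2.55 [0.423  0.1989 0.2313] [179.99  -0.    47.94] 0.049819453023638736 [-0.1 -0.5  0.4]
top 0.8 [ 0.512 -0.129]
top 0.57 [0.499 0.135]
   reg 0.79 [0.457 0.097] [0.538 0.179]
   reg 0.67 [ 0.47  -0.182] [ 0.559 -0.094]
side 0.92 [0.489 0.118]
side 0.74 [ 0.568 -0.416]
side 0.71 [ 0.506 -0.131]
   reg 0.95 [ 0.473 -0.22 ] [0.575 0.248]
   reg 0.55 [0.46 0.04] [0.547 0.631]
wrist vase_a 0.82 [ 0.514 -0.141]
wrist vase_a 0.66 [0.499 0.137]
wrist card_a 0.93 [ 0.652 -0.219]
wrist card_a 0.62 [0.636 0.004]
```

View pics/wrist1.png

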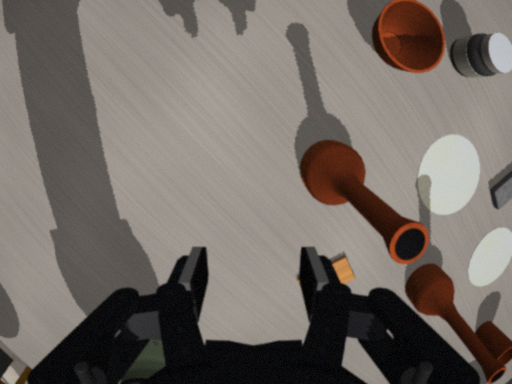

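Call:
carry_out:
  rows:
    - [[0, 0, 0.025, 0], [0, 0, 0.05, 0], [0, 0, 0.075, 0], [0, 0, 0.1, 0], [0, 0, 0.125, 0], [0, 0, 0.15, 0], [0, 0, 0.175, 0], [0, 0, 0.195, 0], [0, 0, 0.208, 0], [0, 0, 0.216, 0], [0, 0, 0.219, 0], [0, 0, 0.219, 0]]

```text
clock: 4.0
position: [0.4231, 0.1986, 0.0121]
tool_rot: [-3.142, 0.0, 0.833]
force: [-0.1, -0.2, -0.8]
grip_width: 0.0498
finger_force: 0.0
```

```bash
python3 l.py 2
```

```text
4.0 [0.4231 0.1986 0.0121] [-1.7999e+02  3.0000e-02  4.7700e+01] 0.049849989954624765 [-0.1 -0.2 -0.8]
top 0.84 [0.499 0.134]
top 0.65 [ 0.51  -0.133]
   reg 0.97 [0.457 0.1  ] [0.54  0.179]
   reg 0.58 [ 0.47  -0.184] [ 0.559 -0.091]
side 0.85 [ 0.516 -0.124]
side 0.85 [0.499 0.127]
side 0.65 [0.675 0.203]
   reg 0.6 [ 0.473 -0.217] [0.57 0.24]
   reg 0.59 [0.46  0.039] [0.552 0.644]
wrist vase_a 0.87 [0.497 0.139]
wrist vase_a 0.75 [ 0.516 -0.15 ]
```

View pics/side2.png

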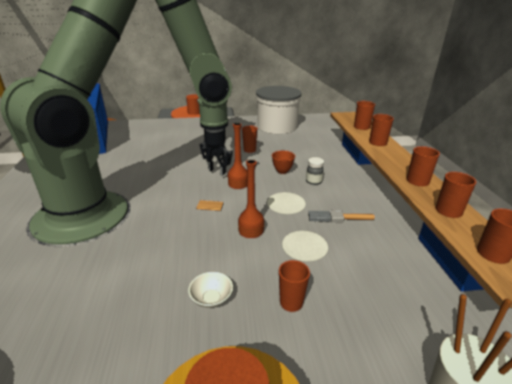

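View pics/wrist2.png

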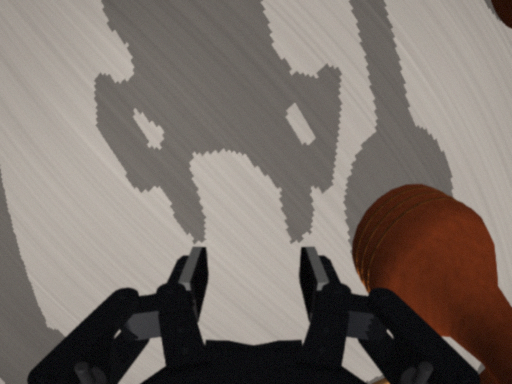

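The side view shows the fingers low, just left of the near vase at (237,180), and the wrist view shows the finger's back facing it. Next I'll make a slow approach to contact.

Call:
carry_out:
  rows:
    - [[0, 0.002, -0.005, 0], [0, 0.006, -0.005, 0], [0, 0.009, -0.005, 0], [0, 0.012, -0.005, 0], [0, 0.015, -0.005, 0], [0, 0.018, -0.005, 0], [0, 0.021, -0.005, 0], [0, 0.024, -0.005, 0], [0, 0.027, -0.005, 0], [0, 0.03, -0.005, 0], [0, 0.033, -0.005, 0], [0, 0.036, -0.005, 0]]

```text
clock: 5.45
position: [0.4495, 0.1747, 0.0173]
tool_rot: [-3.141, 0.0, 0.833]
force: [-5.1, 4.2, 4.4]
grip_width: 0.0501
finger_force: 0.5
```

Call:
carry_out:
  rows:
    - [[0, 0.003, 0, 0], [0, 0.007, 0, 0], [0, 0.011, 0, 0], [0, 0.015, 0, 0], [0, 0.019, 0, 0], [0, 0.023, 0, 0], [0, 0.027, 0, 0], [0, 0.031, 0, 0], [0, 0.035, 0, 0], [0, 0.038, 0, 0], [0, 0.04, 0, 0], [0, 0.04, 0, 0]]

```text
clock: 6.45
position: [0.4793, 0.1474, 0.0173]
tool_rot: [-3.141, 0.0, 0.832]
force: [-1.8, 2.8, 1.2]
grip_width: 0.05
finger_force: 0.1
```

```bash
python3 l.py 3
```

```text
6.45 [0.4793 0.1474 0.0173] [-1.7998e+02  1.0000e-02  4.7700e+01] 0.049982807551672434 [-1.8  2.8  1.2]
top 0.93 [ 0.509 -0.137]
top 0.86 [0.535 0.1  ]
top 0.47 [ 0.788 -0.111]
   reg 0.75 [ 0.473 -0.181] [ 0.559 -0.093]
   reg 0.57 [0.496 0.063] [0.592 0.123]
side 0.89 [ 0.504 -0.131]
side 0.63 [0.55  0.097]
   reg 0.66 [0.547 0.254] [0.613 0.586]
   reg 0.62 [ 0.472 -0.217] [0.579 0.256]
wrist vase_a 0.59 [0.538 0.099]
```

View pics/wrist3.png

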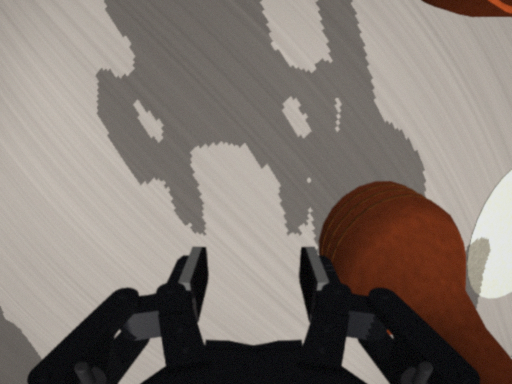

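The back of the finger rests against the vase, at about (325,250) in the wrist view, and the vase slides upright. The estimate agrees with the expected 77 mm offset. I'll go on.

Call:
carry_out:
  rows:
    - [[0, 0.003, 0, 0], [0, 0.008, 0, 0], [0, 0.013, 0, 0], [0, 0.018, 0, 0], [0, 0.023, 0, 0], [0, 0.028, 0, 0], [0, 0.033, 0, 0], [0, 0.038, 0, 0], [0, 0.043, 0, 0], [0, 0.047, 0, 0], [0, 0.05, 0, 0], [0, 0.05, 0, 0]]

```text
clock: 7.9
position: [0.5167, 0.1134, 0.0173]
tool_rot: [3.141, -0.0, 0.832]
force: [-1.8, 1.4, 0.2]
grip_width: 0.0501
finger_force: 0.0
```

Call:
carry_out:
  rows:
    - [[0, 0.003, 0, 0], [0, 0.008, 0, 0], [0, 0.013, 0, 0], [0, 0.018, 0, 0], [0, 0.023, 0, 0], [0, 0.028, 0, 0], [0, 0.033, 0, 0], [0, 0.038, 0, 0], [0, 0.043, 0, 0], [0, 0.047, 0, 0], [0, 0.05, 0, 0], [0, 0.05, 0, 0]]

```text
clock: 8.9
position: [0.5535, 0.0799, 0.0173]
tool_rot: [3.141, 0.0, 0.832]
force: [-1.9, 1.6, 1.3]
grip_width: 0.0501
finger_force: 0.1
```

```bash
python3 l.py 4
```

```text
8.9 [0.5535 0.0799 0.0173] [179.99   0.    47.68] 0.05014205401109777 [-1.9  1.6  1.3]
top 0.73 [ 0.515 -0.138]
top 0.66 [0.565 0.404]
top 0.59 [0.61  0.028]
   reg 0.7 [ 0.47  -0.181] [ 0.559 -0.093]
   reg 0.53 [ 0.573 -0.004] [0.641 0.022]
side 0.97 [0.622 0.019]
side 0.95 [ 0.505 -0.13 ]
   reg 0.96 [ 0.567 -0.06 ] [0.72  0.491]
wrist vase_a 0.77 [0.612 0.032]
wrist card_a 0.87 [ 0.655 -0.22 ]
```

Call:
carry_out:
  rows:
    - [[0, 0.003, 0, 0], [0, 0.007, 0, 0], [0, 0.011, 0, 0], [0, 0.015, 0, 0], [0, 0.019, 0, 0], [0, 0.023, 0, 0], [0, 0.027, 0, 0], [0, 0.031, 0, 0], [0, 0.035, 0, 0], [0, 0.038, 0, 0], [0, 0.04, 0, 0], [0, 0.04, 0, 0]]

```text
clock: 10.35
position: [0.5831, 0.0529, 0.0173]
tool_rot: [3.141, -0.0, 0.832]
force: [-1.4, 1.9, 1.5]
grip_width: 0.05
finger_force: 0.2
```

Call:
carry_out:
  rows:
    - [[0, -0.004, 0, 0], [0, -0.012, 0, 0], [0, -0.022, 0, 0], [0, -0.035, 0, 0], [0, -0.05, 0, 0], [0, -0.065, 0, 0], [0, -0.08, -0.02, 0], [0, -0.08, -0.06, 0], [0, -0.08, -0.1, 0], [0, -0.08, -0.14, 0], [0, -0.08, -0.18, 0], [0, -0.08, -0.213, 0]]

```text
clock: 11.35
position: [0.5228, 0.108, 0.233]
tool_rot: [3.141, -0.001, 0.833]
force: [0.4, 0.5, 0.4]
grip_width: 0.05
finger_force: 0.0
```

```bash
python3 l.py 5
```

```text
11.35 [0.5228 0.108  0.233 ] [ 1.7999e+02 -8.0000e-02  4.7730e+01] 0.05003462850162717 [0.4 0.5 0.4]
top 0.74 [ 0.506 -0.136]
top 0.67 [0.633 0.004]
   reg 0.89 [ 0.597 -0.031] [0.714 0.042]
   reg 0.59 [ 0.473 -0.179] [ 0.556 -0.094]
side 0.69 [ 0.509 -0.125]
side 0.66 [0.64  0.008]
   reg 0.85 [ 0.473 -0.216] [0.573 0.24 ]
   reg 0.8 [ 0.597 -0.087] [0.754 0.442]
wrist vase_a 0.89 [ 0.514 -0.134]
wrist vase_a 0.85 [0.641 0.005]
wrist card_a 0.81 [ 0.655 -0.223]
```

View pics/wrist5.png

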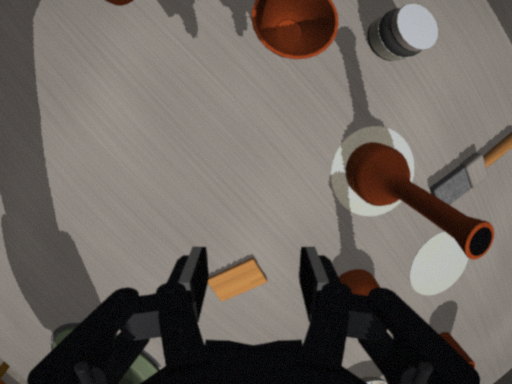

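The wrist view shows the first vase well inside its card, at about (378,172). On to the second vase.

Call:
carry_out:
  rows:
    - [[-0.015, 0.004, 0, -2], [-0.035, 0.01, 0, -4], [-0.06, 0.017, 0, -6], [-0.085, 0.024, 0, -8], [-0.11, 0.03, 0, -10], [-0.135, 0.037, 0, -12.3], [-0.16, 0.044, 0, -12.3], [-0.18, 0.05, 0, -12.3], [-0.197, 0.054, 0, -12.3], [-0.2095, 0.058, 0, -12.3], [-0.2095, 0.058, 0, -12.3], [-0.2095, 0.058, 0, -12.3]]

```text
clock: 12.8
position: [0.4253, -0.087, 0.23]
tool_rot: [-3.141, 0.0, 1.046]
force: [0.6, 0.8, -0.2]
grip_width: 0.0498
finger_force: 0.0
```

```bash
python3 l.py 6
```

```text
12.8 [ 0.4253 -0.087   0.23  ] [-1.7997e+02  2.0000e-02  5.9920e+01] 0.049821667442848105 [ 0.6  0.8 -0.2]
top 0.91 [0.635 0.002]
   reg 0.67 [ 0.597 -0.031] [0.714 0.042]
side 0.94 [ 0.511 -0.126]
side 0.81 [ 0.637 -0.01 ]
   reg 0.91 [ 0.596 -0.084] [0.763 0.452]
   reg 0.7 [ 0.473 -0.216] [0.575 0.247]
wrist vase_a 0.74 [0.641 0.006]
wrist vase_a 0.57 [ 0.514 -0.141]
wrist card_a 0.71 [ 0.657 -0.221]
```

View pics/wrist6.png

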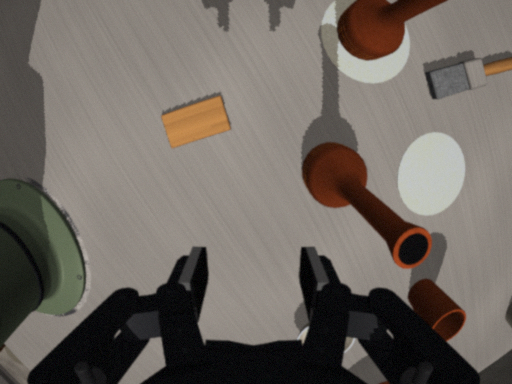

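The second vase is straight ahead of the front finger, at about (335,175), its card lies beyond it at (432,173), and the rib is clear. Down, then push.

Call:
carry_out:
  rows:
    - [[0, 0, 0.025, 0], [0, 0, 0.05, 0], [0, 0, 0.075, 0], [0, 0, 0.1, 0], [0, 0, 0.125, 0], [0, 0, 0.15, 0], [0, 0, 0.175, 0], [0, 0, 0.193, 0], [0, 0, 0.205, 0], [0, 0, 0.212, 0], [0, 0, 0.213, 0], [0, 0, 0.213, 0]]

```text
clock: 14.25
position: [0.4256, -0.0869, 0.0174]
tool_rot: [-3.141, 0.0, 1.047]
force: [-0.4, -1.3, -0.2]
grip_width: 0.05
finger_force: 0.0
```

Call:
carry_out:
  rows:
    - [[0, 0.002, 0, 0], [0, 0.006, 0, 0], [0, 0.009, 0, 0], [0, 0.012, 0, 0], [0, 0.015, 0, 0], [0, 0.018, 0, 0], [0, 0.021, 0, 0], [0, 0.024, 0, 0], [0, 0.027, 0, 0], [0, 0.03, 0, 0], [0, 0.033, 0, 0], [0, 0.036, 0, 0]]

```text
clock: 15.25
position: [0.4563, -0.1047, 0.0173]
tool_rot: [-3.14, 0.0, 1.047]
force: [-5.5, 3.6, 6.0]
grip_width: 0.0499
finger_force: 2.6
```

Call:
carry_out:
  rows:
    - [[0, 0.003, 0, 0], [0, 0.008, 0, 0], [0, 0.013, 0, 0], [0, 0.018, 0, 0], [0, 0.023, 0, 0], [0, 0.028, 0, 0], [0, 0.033, 0, 0], [0, 0.038, 0, 0], [0, 0.043, 0, 0], [0, 0.047, 0, 0], [0, 0.05, 0, 0], [0, 0.05, 0, 0]]

```text
clock: 16.25
position: [0.5001, -0.13, 0.0173]
tool_rot: [-3.141, 0.0, 1.047]
force: [-2.4, 0.7, 2.1]
grip_width: 0.0503
finger_force: 0.7
```

```bash
python3 l.py 7
```

```text
16.25 [ 0.5001 -0.13    0.0173] [-1.7998e+02  1.0000e-02  5.9990e+01] 0.05027485334823649 [-2.4  0.7  2.1]
top 0.7 [ 0.641 -0.001]
side 0.82 [ 0.638 -0.019]
side 0.73 [ 0.394 -0.008]
side 0.66 [ 0.561 -0.159]
   reg 0.71 [ 0.603 -0.083] [0.757 0.442]
wrist vase_a 0.71 [ 0.568 -0.166]
wrist card_a 0.79 [ 0.653 -0.219]
```

Call:
carry_out:
  rows:
    - [[0, 0.003, 0, 0], [0, 0.008, 0, 0], [0, 0.013, 0, 0], [0, 0.018, 0, 0], [0, 0.023, 0, 0], [0, 0.028, 0, 0], [0, 0.033, 0, 0], [0, 0.038, 0, 0], [0, 0.043, 0, 0], [0, 0.047, 0, 0], [0, 0.05, 0, 0], [0, 0.05, 0, 0]]

```text
clock: 17.7
position: [0.5439, -0.1553, 0.0173]
tool_rot: [3.141, 0.0, 1.047]
force: [-1.3, 0.7, 0.0]
grip_width: 0.05
finger_force: 0.2
```

```bash
python3 l.py 8
```

```text
17.7 [ 0.5439 -0.1553  0.0173] [179.96   0.    59.98] 0.05001679852850642 [-1.3  0.7  0. ]
top 0.57 [ 0.636 -0.004]
   reg 0.97 [ 0.599 -0.031] [0.714 0.042]
side 0.97 [ 0.639 -0.029]
side 0.69 [ 0.581 -0.416]
side 0.57 [ 0.61  -0.189]
   reg 0.89 [ 0.569 -0.268] [0.718 0.159]
   reg 0.79 [ 0.613 -0.048] [0.761 0.452]
wrist vase_a 0.71 [ 0.612 -0.193]
```

Call:
carry_out:
  rows:
    - [[0, 0.003, 0, 0], [0, 0.008, 0, 0], [0, 0.013, 0, 0], [0, 0.018, 0, 0], [0, 0.023, 0, 0], [0, 0.028, 0, 0], [0, 0.033, 0, 0], [0, 0.038, 0, 0], [0, 0.042, 0, 0], [0, 0.046, 0, 0], [0, 0.048, 0, 0], [0, 0.048, 0, 0]]

```text
clock: 19.15
position: [0.5853, -0.1791, 0.0173]
tool_rot: [3.141, 0.0, 1.047]
force: [-2.1, 1.0, -0.2]
grip_width: 0.0498
finger_force: 0.3
```

Call:
carry_out:
  rows:
    - [[0, -0.004, 0, 0], [0, -0.012, 0, 0], [0, -0.022, 0, 0], [0, -0.035, 0, 0], [0, -0.05, 0, 0], [0, -0.065, 0, 0], [0, -0.08, -0.02, 0], [0, -0.08, -0.06, 0], [0, -0.08, -0.1, 0], [0, -0.08, -0.14, 0], [0, -0.08, -0.18, 0], [0, -0.08, -0.213, 0]]

```text
clock: 20.15
position: [0.5151, -0.1387, 0.2331]
tool_rot: [3.14, -0.001, 1.047]
force: [0.2, -0.4, -0.4]
grip_width: 0.0498
finger_force: 0.0
```

```bash
python3 l.py 9; python3 -c "
import cv2;a=cv2.imread('pics/top9.png')[90:270,80:420];b=cv2.imread('pics/wrist9.png');cv2.imwrite('pics/c9.png',cv2.resize(a,None,fx=2.2,fy=2.2))"
```

```text
20.15 [ 0.5151 -0.1387  0.2331] [ 1.7991e+02 -6.0000e-02  5.9990e+01] 0.04980856491937837 [ 0.2 -0.4 -0.4]
top 0.55 [0.638 0.003]
   reg 0.96 [ 0.594 -0.031] [0.717 0.042]
side 0.82 [ 0.652 -0.209]
side 0.67 [0.646 0.005]
   reg 0.71 [ 0.609 -0.292] [0.775 0.129]
   reg 0.68 [ 0.599 -0.083] [0.761 0.452]
wrist vase_a 0.91 [0.64  0.009]
wrist vase_a 0.82 [ 0.652 -0.22 ]
```

View pics/wrist9.png

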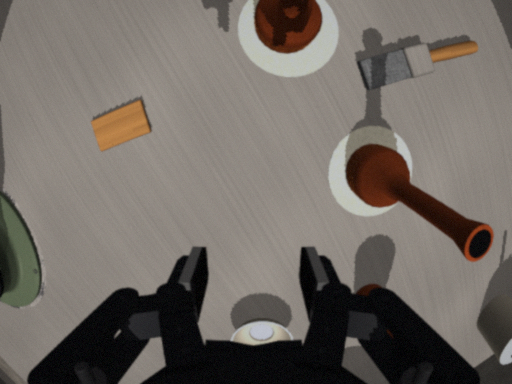

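View pics/side9.png

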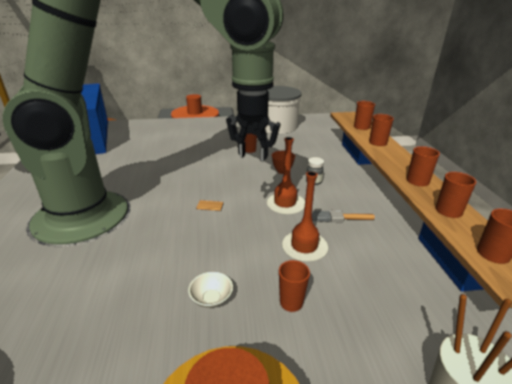

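Both views show each vase upright with its whole foot on a card, at about (285,200) and (305,242) in the side view. The gripper is clear and the bystanders look undisturbed.

```bash
python3 -c "
from workcell import bot
print(bot.job_done())"
```

```text
the job is handed in; nothing more can be done
None
```

Both vases stand upright with their whole feet on separate cards, each measured within about 10 mm of its card's centre; the other pots and tools look undisturbed, and I handed the job in at about 20 s (no verdict was returned).

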